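# Nest the rinsed strainer cups and hold them over the drip jar

## Task

The two rinsed strainer cups have to drip off: set the white cup upright into the blue one until it is fully seated, then grip the blue cup and carry the nested pair over the yellow splash guard without touching the guard. Finish still holding the pair, upright and motionless, with the blue cup's bottom centred about a centimetre above the mouth of the open glass drip jar; do not let go. Never touch the drip jar, and leave the orange hut, the jar of filter rings and the black feeding tube undisturbed.

Things in the scene. Friction and masses are not known exactly. Their poses are not given: they have to be found in the camera images.
- white_cup: white plastic strainer cup, loose, upright, open top, 54 mm high, about 50 g. Origin: centre of underside; z up its axis. Cone with drain holes, outer diameter 28 mm at the foot, 47 mm at height 40; there a thick collar, 58 mm outside, height 40 to 47 mm, with a flat shoulder underneath; then a thinner rim, 54 mm outside, 50 mm inside, height 47 to 54 mm. The two cups start 40 mm or more apart along x
- blue_cup: blue plastic strainer cup, same shape and size, loose, upright. Origin: centre of underside; z up its axis. Nested, the white collar's shoulder sits on the blue rim: white origin 14 mm above blue origin, pair 68 mm high; cones guide the last 15 mm of a released cup. Fingertips below the white collar can land on the blue collar. Grip the pair low, pads centred near 35 to 40 mm up, or they may take only the white cup
- guard: yellow splash guard, fixed: an upright sheet 400 mm long (along its x), 8 mm thick (along its y), top edge 100 mm above the work surface, with two black feet 60 mm wide. It stands between the cups (on the robot's left, +y) and the drip jar (right, -y). Origin: centre of its underside, z up
- drip_jar: open wide-mouth jar of green glass, loose, upright, 85 mm high, 84 mm in diameter, the mouth 72 mm inside. Origin: centre of its underside; z up
- jar_mouth (a point): centre of the drip jar's mouth, level with its rim, 85 mm above the work surface; z up
- hut: bystander: orange resin coconut hut, a dome 92 mm in diameter and 78 mm high, loose. Origin: centre of its underside
- ring_jar: bystander: clear screw-top jar of ceramic filter rings with a black lid, 74 mm in diameter, 120 mm high, loose. Origin: centre of its underside
- feed_tube: bystander: black plastic feeding tube lying along its x, 210 mm long, 28 mm wide, 24 mm high, loose. Origin: under its middle, on the work surface
There are look-alikes about, which are no part of the job. Of the things that look like the white_cup, take the one that is nearest to the robot's base at the start. There is more than one size of the blue_cup; the job needs the larger.

How it is judged:
By the outcome, as a careful person would: the job done as asked, in the order asked, and still so for the second after the job is handed in, while the arm keeps its last pose, push and grip.
It also fails if it takes over 64 s, if anything falls off the work surface, if the arm or the gripper's body presses on something with over 40 N, if the wrist force passes 120 N, or if a joint passes its speed limit or range.

## Robot

A 6-joint arm with a two-finger parallel gripper is mounted at the origin on the work surface. World frame = base frame: x ahead of the robot, y to its left, z up, the work surface at z = 0. Lengths are in mm, angles in rad, forces in N, time in s.
With the tool pointing down it reaches from about 350 to 875 mm from the base axis. Payload 4.2 kg.
Tool frame: the origin (TCP) lies midway between the tips of the shut fingers; the grasp point (between the pads) lies 19 mm behind it; z points along the fingers, y is the direction in which the jaws open and shut (so a half turn about z gives the same grasp; the last joint's range is limited). The gripper opens to 87 mm and grips with 3 to 60 N. Pads are 19 mm wide; open, the fingers measure 117 mm over their backs; the gripper's body (75 mm by 190 mm) begins 51 mm behind the grasp point.
Start: joints at [-0.888, 0.385, 0.008, 0, -1.194, -0.259], TCP at [257.029, -569.68, 222.55] pointing down, gripper open.
Joint ranges: [-3.14, 3.14], [-1.21, 2.06], [-1.07, 1.41], [-3.16, 2.05], [-2.99, -0.16], [-3.1, 3.1]. Speed limits (rad/s): [2.79, 2.79, 3.14, 3.14, 3.14, 3.14].

## Interface

Orientations are given as a 3x3 rotation matrix whose columns are the frame's x, y, z axes.
In Python, from cell import env gives the robot as it stands.
- The arm moves only by the shell command python3 -m inch 'ROWS' [FORCE]. ROWS is JSON, a list that holds one entry, the list of rows, each a list of 7 numbers: the shift along the tool's x, y, z in mm, then the turn, a rotation vector about the tool's x, y, z in rad, then the finger opening in mm, from 0 to 87. In form: [[[tx, ty, tz, rx, ry, rz, jaw], ...]]. A call has 1 to 8 rows; each row shifts and turns the commanded pose from where the row before left it, along the tool's axes as they then stand; what a row does not reach is not made up. A row lasts 1/10 s, in which the tool goes at most 50 mm and 8.59 degrees, less where a joint would pass 70% of its speed; a pose out of reach is approached as far as the arm can. A call is refused whole if a number of a shift passes 50 or a number of a turn 0.15, either way. A call with a gripper value outside its range is refused whole. The fingers move at their own pace and stop on an object; FORCE is the grip in N (left out, the last holds). Time passes only in rows, so rows that do not move let the fingers close. It gives the time, the measured TCP pose, the force and the opening at its end, in the units of the state.
- env.get_state(): the state, without advancing time (a new reading comes with each control period).
- env.snapshot(name): name is "side" or "top" or "wrist"; returns a dict with "color" (400x640x3 uint8, red, green, blue), "range_z" (400x640 float32, mm along the optical axis (not along the pixel's ray), 0 where there is no reading), "intrinsics" (3x3 intrinsics, pixels), "k1" (the pictures are not rectified: a ray, as slopes to the right and down, at radius r is drawn at 1 + k1 r^2 times it, then the intrinsics apply), "R" (3x3) and "t" (3): a world point X has camera coordinates R X + t; the wrist camera has in their place "hand_eye" (4x4, takes a point from camera to tool coordinates, whose origin is the TCP and whose axes are the flange's). Camera axes: x right, y down, z forward; pixel columns grow to the right and rows downward; lengths in mm; the calibration is good to about 2 mm. A picture is of the moment at which its call begins: read the wrist's pose just before it.
- env.hand_in(): hands the job in, once; it reports no verdict.
The state is a dict: "clock": time; "qpos": joint angles; "dq": joint speeds; "effort": joint torques, N m; "position": TCP position; "orientation": TCP orientation; "force": force on the tool from outside, world axes, zero at the start; "ft_torque": the same for the moment, N m; "width": finger opening in mm.
Only numpy, scipy, OpenCV 4.12 (cv2) and the standard library are available. Lean on these libraries where they do the work, as an engineer would, in place of code of your own. Each camera call takes 0.05 s, during which the arm holds its last target.

## Working session

There is one attempt and no reset: what is moved stays moved. The work goes in short steps, Python scripts to look and compute and a shell command to move; the robot and the scene stay as the last step left them, time stands still between calls to the robot, and variables do not carry over. Pictures are saved under pics/ and viewed, and the job is handed in when it is done.

```bash
ls; mkdir -p pics
cat > h.py <<'E'
import numpy as np, cv2, pickle
from cell import env
E
python3 - <<'E'
from h import *
s=env.get_state(); print(s)
d={}
for n in("side","top","wrist"):
    p=env.snapshot(n); d[n]=p; cv2.imwrite(f"pics/a_{n}.png",p["color"][:,:,::-1])
    print(n,{k:v for k,v in p.items() if k not in("color","range_z")})
d["state"]=s
pickle.dump(d,open("a.pkl","wb"))
E
```

```text
pics
{'clock': 0.0, 'qpos': array([-8.88408004e-01,  3.85558499e-01,  6.63619058e-03, -5.11615703e-04,
       -1.19404341e+00, -2.58573854e-01]), 'dq': array([ 0.00153056,  0.00109271,  0.00107503, -0.00108852, -0.00131093,
        0.00089596]), 'effort': array([ 4.30660875e-04, -3.90665388e+01,  1.87404263e+01,  4.21981260e+00,
        1.08839056e-02, -2.16394192e-04]), 'position': array([ 256.77549022, -569.14385234,  221.4606446 ]), 'orientation': array([[-9.11604466e-01, -4.11067269e-01, -9.98890288e-04],
       [-4.11068472e-01,  9.11602313e-01,  1.98357874e-03],
       [ 9.52064010e-05,  2.21885154e-03, -9.99997534e-01]]), 'force': array([-0.29084626,  0.78692451, -0.88391353]), 'ft_torque': array([ 0.01877129,  0.0152142 , -0.02655877]), 'width': 86.96266807535333}
side {'intrinsics': array([[437.43488502,   0.        , 298.99723511],
       [  0.        , 437.43488502, 200.61692426],
       [  0.        ,   0.        ,   1.        ]]), 'k1': -0.0003610592486673749, 'R': array([[-0.77516353, -0.63173699,  0.00546655],
       [-0.47306786,  0.57469245, -0.66778394],
       [ 0.
[... 362 characters left out ...]
98257481, -0.02147321, -0.18462298],
       [ 0.18463331,  0.00151744, -0.98280631]]), 't': array([ 54.97434871, 532.04263389, 979.28495062])}
wrist {'intrinsics': array([[314.99246707,   0.        , 318.31926131],
       [  0.        , 314.99246707, 196.64785732],
       [  0.        ,   0.        ,   1.        ]]), 'k1': -0.05229013229271574, 'hand_eye': array([[-1.69171975e-04, -9.59143801e-01, -2.82918963e-01,
         7.76428565e+01],
       [ 9.99999982e-01, -1.85405615e-04,  3.06047864e-05,
        -2.51942394e-01],
       [-8.18091557e-05, -2.82918953e-01,  9.59143816e-01,
        -1.62128494e+02],
       [ 0.00000000e+00,  0.00000000e+00,  0.00000000e+00,
         1.00000000e+00]])}
```

View pics/a_side.png

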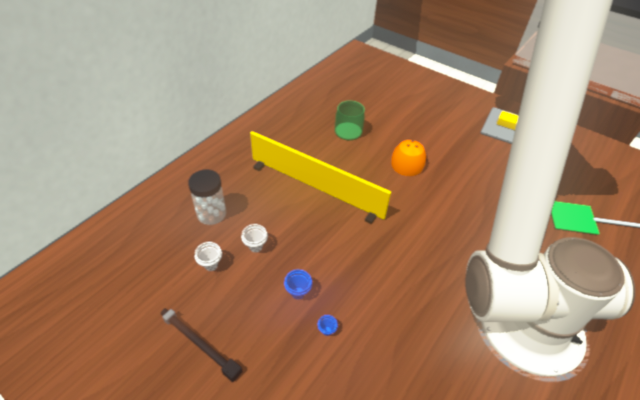

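View pics/a_top.png

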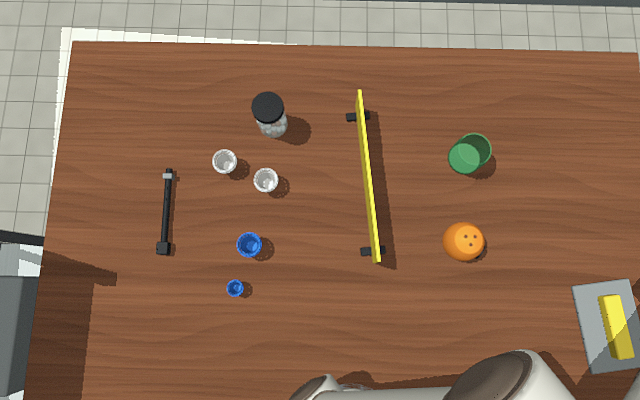

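View pics/a_wrist.png

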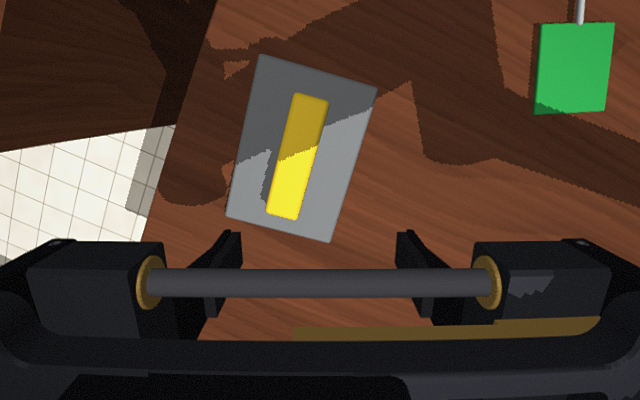

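The side and top views show the white cups at top-view pixels (225,161) and (265,180), the large blue cup at (249,245) and the small one at (235,288). The glass jar is at (470,153), the hut at (463,241), and the guard runs from (360,90) to (378,262). The wrist view shows only a tray and a green board. Next I'll measure positions.

```bash
cat >> h.py <<'E'
def rays(p,uv):
    K=p["intrinsics"]; uv=np.asarray(uv,float).reshape(-1,1,2)
    D=np.array([p["k1"],0,0,0,0.])
    n=cv2.undistortPoints(uv,K,D,criteria=None) if False else cv2.undistortPointsIter(uv,K,D,None,None,(3,50,1e-9))
    n=n.reshape(-1,2); return np.c_[n,np.ones(len(n))]
def campose(p,s=None):
    if "R" in p: return p["R"].T,-p["R"].T@p["t"]
    R=s["orientation"];H=p["hand_eye"]; return R@H[:3,:3],R@H[:3,3]+s["position"]
def onplane(p,uv,z,s=None):
    R,c=campose(p,s); d=rays(p,uv)@R.T
    return c+d*((z-c[2])/d[:,2])[:,None]
def cloud(p,mask,s=None):
    R,c=campose(p,s); v,u=np.nonzero(mask&(p["range_z"]>0))
    return c+(rays(p,np.c_[u,v])*p["range_z"][v,u][:,None])@R.T
def wrap(P):
    hull=cv2.minEnclosingCircle(P[:,:2].astype(np.float32)); return np.round(hull[0],1),round(hull[1],1)
E
cat > m.py <<'E'
from h import *
d=pickle.load(open("a.pkl","rb"))
def box(p,u0,v0,u1,v1):
    m=np.zeros(p["color"].shape[:2],bool); m[v0:v1,u0:u1]=1; return m
B={"top":dict(whiteA=(208,145,241,177),whiteB=(250,165,282,197),blue=(232,228,266,262),small=(224,277,247,300),jar=(440,125,500,182),hut=(438,217,490,265),guard=(340,85,390,268),ring=(245,88,295,140),tube=(152,165,180,258)),
"side":dict(whiteA=(190,238,227,274),whiteB=(238,222,272,255),blue=(280,266,317,300),small=(314,312,343,338),jar=(328,96,370,142),hut=(386,136,432,180))}
for n in B:
    p=d[n]
    for k,b in B[n].items():
        P=cloud(p,box(p,*b)); P=P[P[:,2]>8]
        zt=np.percentile(P[:,2],98); 
        T=P[P[:,2]>zt-6]
        print(n,k,len(P),"ztop",round(zt,1),"all",wrap(P),"top",wrap(T),np.round(T.min(0)),np.round(T.max(0)))
E
python3 m.py
```

```text
top whiteA 364 ztop 55.8 all (array([612.1, 310.6]), 28.8) top (array([611.7, 311.8]), 28.1) [587. 284.  50.] [639. 337.  58.]
top whiteB 358 ztop 56.1 all (array([569.2, 209.6]), 28.8) top (array([568.7, 209.4]), 27.4) [542. 183.  50.] [595. 235.  59.]
top blue 380 ztop 55.8 all (array([415.7, 241.6]), 28.8) top (array([415.5, 241.4]), 27.0) [389. 215.  50.] [442. 268.  57.]
top small 173 ztop 37.8 all (array([319.1, 271.5]), 19.3) top (array([319.3, 271.3]), 19.0) [301. 253.  32.] [337. 290.  39.]
top jar 1024 ztop 86.3 all (array([ 644.3, -272.3]), 42.3) top (array([ 645.1, -273.5]), 39.8) [ 606. -312.   80.] [ 684. -234.   89.]
top hut 1248 ztop 78.7 all (array([ 435.3, -259. ]), 47.5) top (array([ 438.8, -256.9]), 24.2) [ 417. -280.   73.] [ 455. -233.   84.]
top guard 1600 ztop 102.6 all (array([579.2, -26.8]), 199.6) top (array([580.1, -28.1]), 199.0) [383. -54.  97.] [777.  -3. 105.]
top ring 1231 ztop 122.8 all (array([723.6, 204.6]), 37.7) top (array([723.2, 205.2]), 37.5) [687. 168. 117.] [760. 240. 125.]
top tube 701 ztop 26.2 all (array([496.4, 454.5]), 103.5) top (array([493.9, 454.5]), 101.1) [393. 437.  20.] [595. 465.  28.]
side whiteA 536 ztop 56.5 all (array([616.4, 313.3]), 28.9) top (array([616.3, 312. ]), 28.1) [590. 286.  51.] [644. 340.  57.]
side whiteB 510 ztop 56.2 all (array([573., 213.]), 29.2) top (array([572.8, 212.7]), 29.1) [546. 185.  50.] [601. 239.  58.]
side blue 554 ztop 55.8 all (array([419.9, 243.8]), 29.0) top (array([420.6, 243.4]), 28.3) [393. 217.  50.] [446. 270.  58.]
side small 251 ztop 38.2 all (array([320.7, 273.2]), 19.1) top (array([320.7, 273.2]), 19.1) [302. 255.  32.] [339. 292.  41.]
side jar 991 ztop 87.1 all (array([ 676.5, -284.9]), 74.4) top (array([ 650.8, -272.5]), 41.6) [ 610. -313.   81.] [ 688. -234.   90.]
side hut 985 ztop 78.8 all (array([ 436.8, -255.8]), 48.5) top (array([ 440.6, -255.8]), 23.9) [ 418. -277.   73.] [ 462. -235.   82.]
```

```bash
cat > go.py <<'E'
import sys
from h import *
s=env.get_state(); t=np.array(list(map(float,sys.argv[1:4])))
R=s["orientation"]; d=R.T@(t-s["position"])
ty=R[:,1]; 
print("clk",round(s["clock"],2),"pos",np.round(s["position"],1),"z",np.round(R[:,2],4),"yaw",round(float(np.arctan2(ty[1],ty[0])),3),"F",np.round(s["force"],1),"w",round(s["width"],1))
print("tool shift",np.round(d,1),"len",round(float(np.linalg.norm(d)),1), "q",np.round(s["qpos"],2))
E
python3 go.py 571 211 220
```

```text
clk 0.15 pos [ 256.8 -569.3  221.7] z [-8.0e-04  1.5e-03 -1.0e+00] yaw 1.994 F [-0.   0.7 -0.3] w 87.1
tool shift [-607.2  582.2    2.6] len 841.2 q [-0.89  0.39  0.01 -0.   -1.19 -0.26]
```

```bash
python3 -m inch '[[[-35,33.5,0,0,0,0,87],[-35,33.5,0,0,0,0,87],[-35,33.5,0,0,0,0,87],[-35,33.5,0,0,0,0,87],[-35,33.5,0,0,0,0,87],[-35,33.5,0,0,0,0,87],[-35,33.5,0,0,0,0,87],[-35,33.5,0,0,0,0,87]]]'; python3 go.py 571 211 220
```

```text
clock: 0.95
position: [402.2, -208.4, 222.6]
orientation: [[-0.912, -0.411, 0.0], [-0.411, 0.912, 0.0], [-0.0, -0.0, -1.0]]
force: [1.1, -0.0, 0.7]
width: 87.2
clk 0.95 pos [ 402.2 -208.4  222.6] z [ 3.e-04  0.e+00 -1.e+00] yaw 1.994 F [ 1.1 -0.   0.7] w 87.2
tool shift [-326.3  312.9    2.7] len 452.0 q [-0.12  0.09 -0.39 -0.   -1.09 -1.03]
```

```bash
python3 -m inch '[[[-35,33.5,0,0,0,0,87],[-35,33.5,0,0,0,0,87],[-35,33.5,0,0,0,0,87],[-35,33.5,0,0,0,0,87],[-35,33.5,0,0,0,0,87],[-35,33.5,0,0,0,0,87],[-35,33.5,0,0,0,0,87],[-35,33.5,0,0,0,0,87]]]'; python3 -m inch '[[[0,0,0,0,0,0,87],[0,0,0,0,0,0,87]]]'; python3 go.py 571 211 220
```

```text
clock: 1.75
position: [547.2, 151.2, 222.4]
orientation: [[-0.911, -0.412, -0.0], [-0.412, 0.911, -0.0], [0.0, -0.0, -1.0]]
force: [0.3, 0.4, -0.1]
width: 86.8
clock: 1.95
position: [546.8, 150.1, 221.6]
orientation: [[-0.911, -0.413, -0.002], [-0.413, 0.911, -0.001], [0.002, 0.0, -1.0]]
force: [-0.2, -0.1, -0.3]
width: 86.9
clk 1.95 pos [546.8 150.1 221.6] z [-1.8e-03 -8.0e-04 -1.0e+00] yaw 1.996 F [-0.2 -0.1 -0.3] w 86.9
tool shift [-47.2  45.4   1.5] len 65.5 q [ 0.55  0.29 -0.14 -0.   -1.15 -1.7 ]
```

```bash
cat > w.py <<'E'
import sys
from h import *
s=env.get_state(); p=env.snapshot("wrist"); n=sys.argv[1]
cv2.imwrite(f"pics/{n}.png",p["color"][:,:,::-1]); pickle.dump((s,p),open(n+".pkl","wb"))
hsv=cv2.cvtColor(p["color"],cv2.COLOR_RGB2HSV)
P=None
R,c=campose(p,s); vv,uu=np.mgrid[:400,:640]
Z=p["range_z"]; X=(c+(rays(p,np.c_[uu.ravel(),vv.ravel()])*Z.ravel()[:,None])@R.T).reshape(400,640,3)
masks={"white":(hsv[...,1]<60)&(hsv[...,2]>110),"blue":(hsv[...,0]>105)&(hsv[...,0]<130)&(hsv[...,1]>120)}
for k,m in masks.items():
    m=m&(Z>0)&(X[...,2]>15)&(X[...,2]<90)
    nl,L,st,_=cv2.connectedComponentsWithStats(m.astype(np.uint8))
    for i in range(1,nl):
        if st[i,4]<250: continue
        Q=X[L==i]; zt=np.percentile(Q[:,2],97); T=Q[Q[:,2]>zt-5]
        # rim ellipse from outer contour cast on the rim plane
        cn=max(cv2.findContours((L==i).astype(np.uint8),cv2.RETR_EXTERNAL,cv2.CHAIN_APPROX_NONE)[0],key=len)
        print(k,st[i].tolist(),"ztop",round(zt,1),"all",wrap(Q),"rim",wrap(T))
E
python3 w.py w1
```

```text
white [333, 193, 51, 50, 1488] ztop 54.4 all (array([570.5, 210.6]), 28.9) rim (array([570.6, 210.6]), 27.1)
white [270, 298, 59, 35, 1270] ztop 89.0 all (array([716.9, 202. ]), 34.6) rim (array([709.2, 195.9]), 30.5)
blue [496, 8, 40, 40, 905] ztop 36.8 all (array([318.4, 271.8]), 19.5) rim (array([318.3, 272. ]), 19.2)
blue [423, 75, 57, 57, 1801] ztop 54.4 all (array([417.6, 241.7]), 28.8) rim (array([417.1, 242.2]), 27.3)
```

View pics/w1.png

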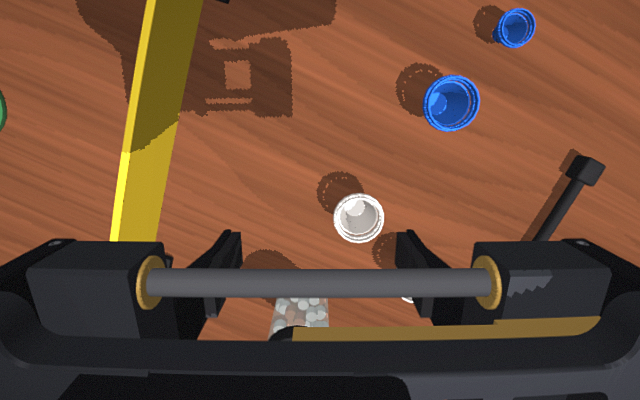

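```bash
python3 go.py 570.5 210.6 130
```

```text
clk 2.0 pos [546.6 149.1 221.9] z [-1.5e-03 -7.0e-04 -1.0e+00] yaw 1.995 F [ 0.2 -0.7  0.1] w 86.6
tool shift [-47.3  46.2  91.8] len 113.1 q [ 0.55  0.29 -0.14 -0.   -1.15 -1.7 ]
```

The wrist picture shows the white cup at (358,218), the large blue cup at (451,103) and the small one at (516,28). Their positions agree with the top and side views.

```bash
python3 -m inch '[[[-15.7,15.2,0,0,0,0,87],[-15.7,15.2,20,0,0,0,87],[-15.7,15.2,35,0,0,0,87],[0,0,35,0,0,0,87],[0,0,0,0,0,0,87],[0,0,0,0,0,0,87]]]'; for i in 1 2 3; do python3 go.py 570.5 210.6 33; done; python3 w.py w2
```

```text
clock: 2.6
position: [571.4, 208.8, 133.2]
orientation: [[-0.912, -0.41, -0.0], [-0.41, 0.912, -0.001], [0.001, -0.001, -1.0]]
force: [-0.6, -0.5, 0.7]
width: 86.9
clk 2.6 pos [571.4 208.8 133.2] z [-1.0e-04 -1.1e-03 -1.0e+00] yaw 1.994 F [-0.6 -0.5  0.7] w 86.9
tool shift [  0.    2.1 100.2] len 100.2 q [ 0.62  0.43 -0.16  0.   -0.98 -1.77]
clk 2.6 pos [571.4 208.8 133.2] z [-1.0e-04 -1.1e-03 -1.0e+00] yaw 1.994 F [-0.6 -0.5  0.7] w 86.9
tool shift [  0.    2.1 100.2] len 100.2 q [ 0.62  0.43 -0.16  0.   -0.98 -1.77]
clk 2.6 pos [571.4 208.8 133.2] z [-1.0e-04 -1.1e-03 -1.0e+00] yaw 1.994 F [-0.6 -0.5  0.7] w 86.9
tool shift [  0.    2.1 100.2] len 100.2 q [ 0.62  0.43 -0.16  0.   -0.98 -1.77]
white [287, 167, 69, 69, 2784] ztop 54.4 all (array([570.5, 210.9]), 28.9) rim (array([570.6, 211. ]), 27.1)
white [210, 297, 80, 43, 2746] ztop 84.3 all (array([719.1, 204. ]), 35.0) rim (array([698.7, 193.4]), 20.6)
white [373, 297, 46, 21, 642] ztop 54.5 all (array([629.2, 311.6]), 21.4) rim (array([629.2, 311.6]), 21.4)
blue [407, 0, 81, 78, 3547] ztop 54.3 all (array([418.5, 241.9]), 28.6) rim (array([417.6, 242.6]), 27.5)
```

```bash
python3 -m inch '[[[0,1.5,30,0,0,0,87],[0,0.5,30,0,0,0,87],[0,0,25,0,0,0,87],[0,0,15,0,0,0,87],[0,0,0,0,0,0,87],[0,0,0,0,0,0,87]]]'; python3 go.py 570.5 210.8 33
```

```text
clock: 3.25
position: [571.9, 212.3, 34.9]
orientation: [[-0.912, -0.411, 0.003], [-0.411, 0.912, 0.002], [-0.004, 0.0, -1.0]]
force: [0.3, -0.2, -0.1]
width: 86.9
clk 3.25 pos [571.9 212.3  34.9] z [ 0.0035  0.0017 -1.    ] yaw 1.995 F [ 0.3 -0.2 -0.1] w 86.9
tool shift [ 1.9 -0.8  1.9] len 2.8 q [ 0.62  0.55 -0.25  0.   -0.77 -1.77]
```

```bash
python3 -m inch '[[[1.3,0,1,0,0,0,87],[0,0,0,0,0,0,87],[0,0,0,0,0,0,50],[0,0,0,0,0,0,50],[0,0,0,0,0,0,50],[0,0,0,0,0,0,50],[0,0,0,0,0,0,50],[0,0,0,0,0,0,50]]]' 15;  python3 go.py 570.5 210.8 33
```

```text
clock: 4.05
position: [569.3, 211.4, 31.5]
orientation: [[-0.912, -0.411, -0.0], [-0.411, 0.912, -0.0], [0.0, -0.0, -1.0]]
force: [0.3, -0.5, 0.9]
width: 57.5
clk 4.05 pos [569.3 211.4  31.5] z [-0.e+00 -1.e-04 -1.e+00] yaw 1.995 F [ 0.3 -0.5  0.9] w 57.5
tool shift [-0.9 -1.  -1.5] len 2.0 q [ 0.62  0.55 -0.26  0.   -0.76 -1.77]
```

```bash
python3 -m inch '[[[0,0,0,0,0,0,50],[0,0,-10,0,0,0,50],[0,0,-25,0,0,0,50],[0,0,-30,0,0,0,50],[0,0,-20,0,0,0,50],[0,0,0,0,0,0,50],[0,0,0,0,0,0,50]]]';  python3 go.py 417.8 242.1 118; python3 w.py w3
```

```text
clock: 4.75
position: [569.0, 211.4, 116.8]
orientation: [[-0.912, -0.411, 0.0], [-0.411, 0.912, 0.001], [-0.0, 0.001, -1.0]]
force: [-0.2, -1.2, -0.7]
width: 57.6
clk 4.75 pos [569.  211.4 116.8] z [ 2.e-04  8.e-04 -1.e+00] yaw 1.994 F [-0.2 -1.2 -0.7] w 57.6
tool shift [125.2  90.1  -1.2] len 154.2 q [ 0.62  0.45 -0.18 -0.   -0.94 -1.77]
white [297, 222, 42, 28, 857] ztop 89.7 all (array([570.9, 211.5]), 13.3) rim (array([570.9, 211.5]), 13.3)
white [369, 297, 30, 30, 349] ztop 54.4 all (array([628.6, 302. ]), 19.7) rim (array([628.3, 302. ]), 19.6)
white [239, 300, 46, 27, 625] ztop 52.2 all (array([698.9, 213.4]), 22.5) rim (array([691.1, 200.1]), 8.4)
blue [408, 0, 87, 78, 3827] ztop 54.1 all (array([419.7, 241.5]), 28.6) rim (array([417.9, 242.3]), 26.8)
```

View pics/w3.png

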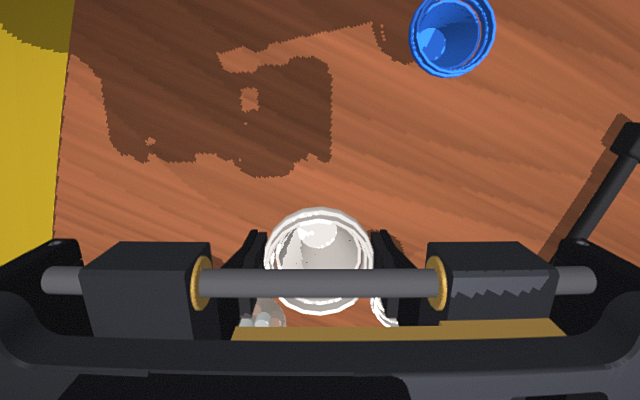

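The white cup is held at (319,262) and looks upright; the blue cup is at (452,36). Next I'll work out the held cup's centre relative to the TCP.

```bash
cat > held.py <<'E'
import sys
from h import *
s,p=pickle.load(open(sys.argv[1]+".pkl","rb"))
hsv=cv2.cvtColor(p["color"],cv2.COLOR_RGB2HSV); m=(hsv[...,1]<60)&(hsv[...,2]>150)
m[:200]=0;m[330:]=0;m[:,:262]=0;m[:,378:]=0
P=cloud(p,m,s); z=P[:,2]-s["position"][2]
Q=P[(z>-5)&(z<40)]
zt=np.percentile(z[(z>-5)&(z<40)],97); print("rim top rel TCP",zt)
T=P[(z>zt-3)&(z<zt+3)]
A=np.c_[2*T[:,:2],np.ones(len(T))]
L=(T-s["position"])@s["orientation"]
r=np.hypot(*(L[:,:2]-0).T)
# side extents of rim, tool axes
print("tool ext x",np.percentile(L[:,0],[.5,99.5]),"y",np.percentile(L[:,1],[.5,99.5]),len(T),"circ",wrap(L))
# tilt: height of front and back of rim
for q,nm in((L[:,0]>15,"x+"),(L[:,0]<-15,"x-"),(L[:,1]>15,"y+"),(L[:,1]<-15,"y-")):
    if q.sum()>5: print(nm,q.sum(),round(np.percentile(T[q,2],50)-s["position"][2],1))
E
python3 held.py w3
```

```text
rim top rel TCP 23.27367661345363
tool ext x [-27.29024808  25.94416674] y [-26.14606338  26.44170204] 1158 circ (array([-0.9, -0.2]), 27.1)
x+ 463 22.4
x- 417 22.2
y+ 237 22.0
y- 260 22.8
```

```bash
python3 -m inch '[[[20,14,0,0,0,0,50],[32,23,0,0,0,0,50],[32,23,0,0,0,0,50],[26,19,0,0,0,0,50],[16,11,0,0,0,0,50],[0,0,0,0,0,0,50],[0,0,0,0,0,0,50]]]';  python3 go.py 416.9 241.9 118; python3 w.py w4; python3 held.py w4
python3 - <<'E'
from h import *
for n in("side","top"):
    p=env.snapshot(n); cv2.imwrite(f"pics/b_{n}.png",cv2.resize(p["color"][150:350,160:400,::-1],None,fx=3,fy=3))
    pickle.dump(p,open(f"b_{n}.pkl","wb"))
E
python3 go.py 416.9 241.9 118
```

```text
clock: 5.5
position: [417.2, 241.6, 116.0]
orientation: [[-0.911, -0.412, -0.001], [-0.412, 0.911, -0.001], [0.001, -0.001, -1.0]]
force: [0.2, 0.5, -0.2]
width: 57.6
clk 5.5 pos [417.2 241.6 116. ] z [-7.e-04 -1.e-03 -1.e+00] yaw 1.996 F [ 0.2  0.5 -0.2] w 57.6
tool shift [ 0.1  0.4 -2. ] len 2.1 q [ 0.86  0.26 -0.48  0.   -0.83 -2.01]
white [297, 222, 41, 29, 896] ztop 89.4 all (array([419.3, 241.5]), 13.2) rim (array([419.3, 241.5]), 13.2)
blue [384, 79, 51, 52, 1139] ztop 36.6 all (array([318.5, 271.9]), 19.3) rim (array([318.9, 271.6]), 19.1)
blue [284, 172, 71, 46, 1342] ztop 54.5 all (array([414.5, 240.4]), 28.1) rim (array([415.5, 241.2]), 26.4)
rim top rel TCP 23.408129267532352
tool ext x [-27.22651607  25.86102131] y [-26.21092447  26.37601956] 1154 circ (array([-1. ,  0.2]), 27.2)
x+ 467 22.3
x- 420 22.3
y+ 239 22.0
y- 249 23.0
clk 5.65 pos [418.1 241.5 116.1] z [-3.e-04 -5.e-04 -1.e+00] yaw 1.994 F [-0.1 -0.  -0.1] w 57.5
tool shift [ 0.9  0.8 -1.9] len 2.3 q [ 0.86  0.26 -0.48  0.   -0.83 -2.01]
```

View pics/b_side.png

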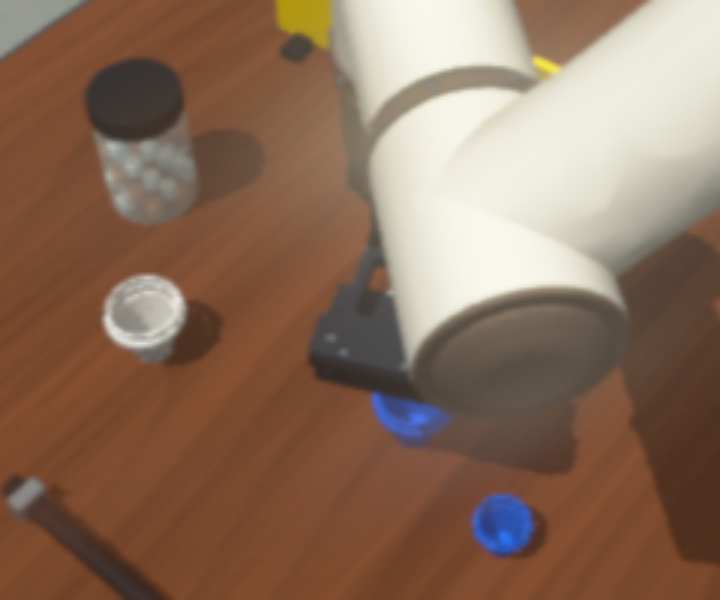

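View pics/w4.png

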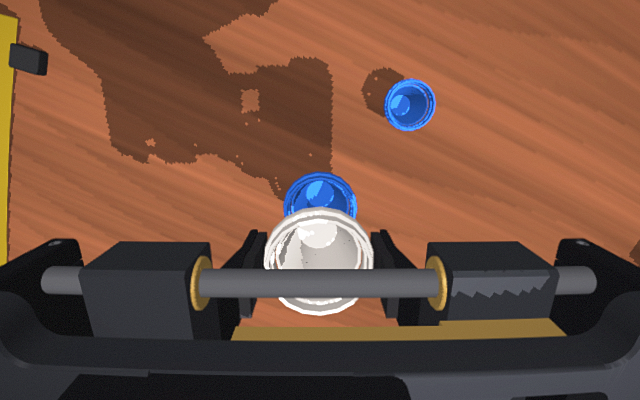

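In the wrist view the white cup at (319,262) lines up sideways with the blue one behind it at (320,205). The side view is mostly hidden by the arm. I'll lower the cup.

```bash
python3 -m inch '[[[0.5,0.5,10,0,0,0,50],[0,0,20,0,0,0,50],[0,0,15,0,0,0,50],[0,0,8,0,0,0,50],[0,0,4,0,0,0,50],[0,0,0,0,0,0,50],[0,0,0,0,0,0,50]]]';  python3 go.py 417 241.9 49
```

```text
clock: 6.35
position: [417.1, 242.2, 59.9]
orientation: [[-0.912, -0.411, 0.001], [-0.411, 0.912, 0.001], [-0.001, 0.0, -1.0]]
force: [0.3, 0.0, -0.4]
width: 57.5
clk 6.35 pos [417.1 242.2  59.9] z [ 7.e-04  6.e-04 -1.e+00] yaw 1.995 F [ 0.3  0.  -0.4] w 57.5
tool shift [ 0.3 -0.2 10.9] len 10.9 q [ 0.86  0.34 -0.55  0.   -0.68 -2.01]
```

```bash
python3 -m inch '[[[0,0,3,0,0,0,50],[0,0,3,0,0,0,50],[0,0,2,0,0,0,50],[0,0,2,0,0,0,50],[0,0,0,0,0,0,50],[0,0,0,0,0,0,50]]]';  python3 go.py 417 241.9 48; python3 w.py w5; python3 held.py w5
```

```text
clock: 6.95
position: [416.7, 241.9, 49.5]
orientation: [[-0.911, -0.411, -0.0], [-0.411, 0.911, -0.0], [0.0, -0.0, -1.0]]
force: [-0.0, -0.4, -0.0]
width: 57.4
clk 6.95 pos [416.7 241.9  49.5] z [-0.e+00 -1.e-04 -1.e+00] yaw 1.995 F [-0.  -0.4 -0. ] w 57.4
tool shift [-0.3 -0.1  1.5] len 1.6 q [ 0.86  0.36 -0.56  0.   -0.66 -2.01]
white [264, 207, 110, 62, 5530] ztop 72.6 all (array([417.2, 241.7]), 29.0) rim (array([416.1, 241.5]), 26.7)
white [279, 298, 79, 17, 920] ztop 73.0 all (array([433. , 248.9]), 20.0) rim (array([433. , 248.9]), 20.0)
blue [406, 70, 37, 70, 404] ztop 36.6 all (array([319.2, 269.8]), 18.8) rim (array([319.5, 269.2]), 18.6)
blue [416, 73, 60, 65, 1633] ztop 35.6 all (array([318., 273.]), 17.1) rim (array([318., 273.]), 17.1)
blue [273, 196, 95, 37, 822] ztop 53.3 all (array([408.2, 238.9]), 26.8) rim (array([400.4, 238.2]), 20.4)
rim top rel TCP 23.376239209799138
tool ext x [-27.51106428  25.90868934] y [-26.31876975  26.38651745] 1161 circ (array([-1. , -0.2]), 27.3)
x+ 464 22.4
x- 423 22.2
y+ 243 22.1
y- 258 23.0
```

View pics/w5.png

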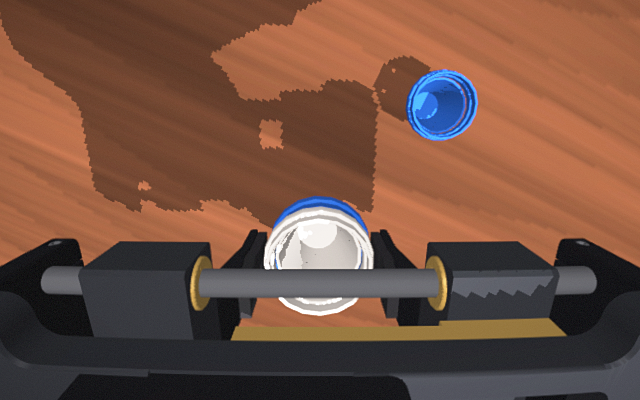

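The white cup is about 4 mm above its seat: its rim is at 72.6 mm and should be at 68. I'll go 2 mm lower and release.

```bash
python3 -m inch '[[[0,0,2,0,0,0,50],[0,0,0,0,0,0,50],[0,0,0,0,0,0,62],[0,0,0,0,0,0,70],[0,0,0,0,0,0,80],[0,0,0,0,0,0,87],[0,0,0,0,0,0,87],[0,0,0,0,0,0,87]]]';  python3 go.py 417 241.9 48; python3 w.py w6; python3 held.py w6
```

```text
clock: 7.8
position: [416.7, 241.9, 47.6]
orientation: [[-0.912, -0.411, 0.0], [-0.411, 0.912, 0.0], [-0.0, -0.0, -1.0]]
force: [-1.2, 0.4, 0.1]
width: 86.0
clk 7.8 pos [416.7 241.9  47.6] z [ 0.  0. -1.] yaw 1.995 F [-1.2  0.4  0.1] w 86.0
tool shift [-0.2 -0.1 -0.4] len 0.5 q [ 0.86  0.36 -0.56  0.   -0.65 -2.01]
white [265, 205, 108, 64, 5623] ztop 68.2 all (array([416.4, 241.5]), 28.8) rim (array([414.6, 241. ]), 26.7)
white [283, 298, 73, 14, 676] ztop 68.7 all (array([434.3, 249.8]), 18.8) rim (array([434.3, 249.8]), 18.8)
blue [407, 69, 44, 72, 448] ztop 36.5 all (array([318.5, 271.7]), 19.1) rim (array([318.4, 271.8]), 19.0)
blue [418, 73, 60, 65, 1715] ztop 35.9 all (array([317.8, 273.1]), 17.3) rim (array([317.8, 273.1]), 17.3)
blue [273, 197, 93, 32, 593] ztop 48.9 all (array([406.1, 237.2]), 25.7) rim (array([406.1, 237.2]), 25.7)
rim top rel TCP 20.94957876518194
tool ext x [-27.07907399  26.05706529] y [-26.46912628  26.13866884] 1106 circ (array([-0.7,  0.3]), 27.2)
x+ 464 20.1
x- 364 20.0
y+ 232 20.2
y- 236 20.1
```

View pics/w6.png

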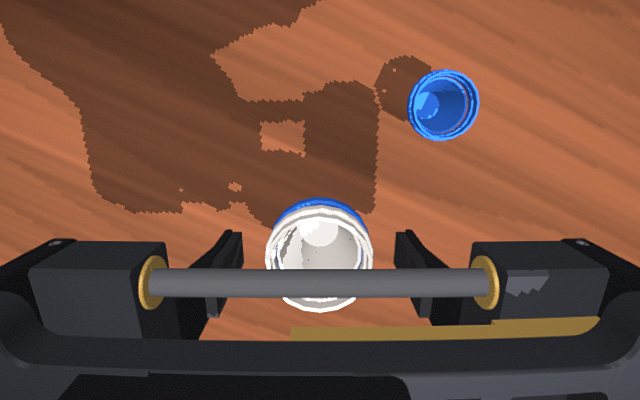

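The white cup is fully seated: its rim is at 68.2–68.5 mm and level, centred at (320,255). Next I'll lower around the pair and grip the blue cup low.

```bash
python3 -m inch '[[[-0.7,0.3,8,0,0,0,87],[0,0,10,0,0,0,87],[0,0,7,0,0,0,87],[0,0,4,0,0,0,87],[0,0,0,0,0,0,87],[0,0,0,0,0,0,87]]]';  python3 go.py 417 241.9 18
```

```text
clock: 8.45
position: [417.3, 242.4, 18.4]
orientation: [[-0.911, -0.411, -0.0], [-0.411, 0.911, -0.0], [0.0, -0.0, -1.0]]
force: [0.5, 0.5, -0.0]
width: 86.9
clk 8.45 pos [417.3 242.4  18.4] z [-1.e-04 -3.e-04 -1.e+00] yaw 1.995 F [ 0.5  0.5 -0. ] w 86.9
tool shift [ 0.5 -0.4  0.4] len 0.7 q [ 0.86  0.41 -0.58  0.   -0.58 -2.01]
```

```bash
python3 -m inch '[[[0,0,0,0,0,0,50],[0,0,0,0,0,0,50],[0,0,0,0,0,0,50],[0,0,0,0,0,0,50],[0,0,0,0,0,0,50],[0,0,0,0,0,0,50],[0,0,0,0,0,0,50]]]' 25;  python3 -m inch '[[[0,0,-6,0,0,0,50],[0,0,-12,0,0,0,50],[0,0,-12,0,0,0,50],[0,0,0,0,0,0,50],[0,0,0,0,0,0,50]]]'; python3 go.py 417 241.9 200; python3 w.py w7; python3 held.py w7
```

```text
clock: 9.15
position: [417.3, 242.6, 18.7]
orientation: [[-0.912, -0.411, 0.0], [-0.411, 0.912, 0.0], [-0.0, 0.0, -1.0]]
force: [-1.6, -0.3, 1.4]
width: 56.9
clock: 9.65
position: [417.1, 242.3, 48.5]
orientation: [[-0.912, -0.411, -0.0], [-0.411, 0.912, 0.0], [-0.0, 0.0, -1.0]]
force: [0.8, -0.4, -1.8]
width: 57.2
clk 9.65 pos [417.1 242.3  48.5] z [-1.e-04  2.e-04 -1.e+00] yaw 1.994 F [ 0.8 -0.4 -1.8] w 57.2
tool shift [   0.2   -0.3 -151.5] len 151.5 q [ 0.86  0.36 -0.56 -0.   -0.65 -2.01]
white [256, 224, 122, 45, 603] ztop 89.9 all (array([407.6, 236.4]), 26.5) rim (array([407.6, 236.4]), 26.5)
white [270, 244, 98, 25, 1698] ztop 83.2 all (array([411.4, 239.5]), 22.0) rim (array([411.4, 239.5]), 22.0)
white [265, 297, 107, 30, 2370] ztop 89.6 all (array([422.2, 244.1]), 23.7) rim (array([422.2, 244.1]), 23.7)
blue [406, 68, 43, 69, 407] ztop 36.5 all (array([318.8, 268.9]), 18.8) rim (array([318.9, 267.4]), 18.1)
blue [417, 72, 59, 65, 1645] ztop 35.9 all (array([317.9, 273.3]), 17.1) rim (array([317.9, 273.3]), 17.1)
blue [261, 213, 116, 42, 1031] ztop 79.4 all (array([411.8, 239.8]), 28.9) rim (array([407.2, 238.3]), 26.7)
rim top rel TCP 39.441197955083496
tool ext x [-23.34711964  28.74894924] y [-24.20310193  24.41942739] 1819 circ (array([ 2.3, -0.2]), 27.5)
x+ 978 41.1
x- 477 39.0
y+ 450 41.1
y- 441 41.1
```

View pics/w7.png

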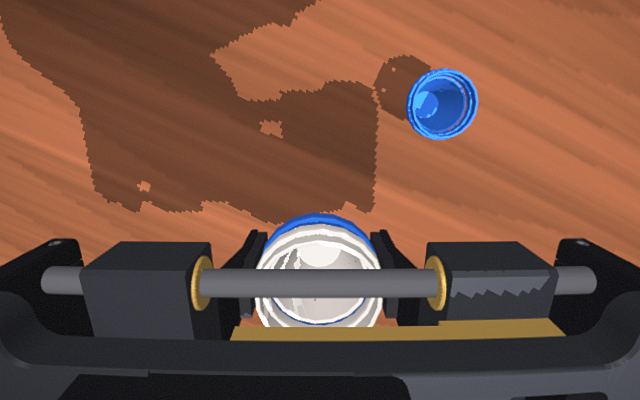

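The blue ring at (318,218) now reaches about 80 mm with the white cup still in it, so both were lifted. I'll recheck tilt and height with a wider window.

```bash
cat > held2.py <<'E'
import sys
from h import *
s,p=pickle.load(open(sys.argv[1]+".pkl","rb"))
hsv=cv2.cvtColor(p["color"],cv2.COLOR_RGB2HSV); m=(hsv[...,1]<70)&(hsv[...,2]>130)
m[:200]=0;m[335:]=0;m[:,:252]=0;m[:,384:]=0
b=(hsv[...,0]>105)&(hsv[...,0]<130)&(hsv[...,1]>120); b[:,:252]=0;b[:,384:]=0;b[:190]=0
P=cloud(p,m,s);L=(P-s["position"])*[1,1,1]; T=L@s["orientation"]; T[:,2]=L[:,2]
T=T[(T[:,2]>20)&(T[:,2]<56)]; zt=np.percentile(T[:,2],98); print("rim rel TCP",zt)
T=T[T[:,2]>zt-3]; print(wrap(T))
for q,nm in((T[:,0]>12,"x+"),(T[:,0]<-12,"x-"),(T[:,1]>15,"y+"),(T[:,1]<-15,"y-")):
    if q.sum()>5: print(nm,q.sum(),np.round(np.percentile(T[q,2],[50,90]),1))
c=np.linalg.lstsq(np.c_[T[:,:2],np.ones(len(T))],T[:,2],rcond=None)[0]; print("tilt",c)
Q=cloud(p,b,s)-s["position"]; print("blue rel z",np.percentile(Q[:,2],[2,50,98]))
E
python3 held2.py w7
```

```text
rim rel TCP 49.75610787776102
(array([ 0.2, -0.4]), 27.0)
x+ 787 [48.9 49.8]
x- 80 [48.3 49.4]
y+ 337 [48.9 49.7]
y- 336 [48.9 49.7]
tilt [9.01919435e-04 2.99981096e-04 4.87635635e+01]
blue rel z [22.89622315 27.72153451 34.15426796]
```

```bash
python3 -m inch '[[[0,0,-15,0,0,0,50],[0,0,-30,0,0,0,50],[0,0,-40,0,0,0,50],[0,0,-30,0,0,0,50],[0,0,-15,0,0,0,50],[0,0,0,0,0,0,50],[0,0,0,0,0,0,50]]]'; python3 go.py 632 -238 178
```

```text
clock: 10.4
position: [416.5, 241.9, 177.3]
orientation: [[-0.912, -0.411, -0.002], [-0.411, 0.912, -0.001], [0.002, -0.0, -1.0]]
force: [-0.3, -1.1, -1.7]
width: 57.1
clk 10.4 pos [416.5 241.9 177.3] z [-0.0019 -0.001  -1.    ] yaw 1.994 F [-0.3 -1.1 -1.7] w 57.1
tool shift [   0.7 -526.1   -0.6] len 526.1 q [ 0.86  0.18 -0.4  -0.   -0.99 -2.01]
```

```bash
python3 -m inch '[[[0,-10,0,0,0,0,50],[0,-20,0,0,0,0,50],[0,-30,0,0,0,0,50],[0,-30,0,0,0,0,50],[0,-30,0,0,0,0,50],[0,-30,0,0,0,0,50],[0,-30,0,0,0,0,50],[0,-30,0,0,0,0,50]]]'; python3 go.py 632 -238 178
```

```text
clock: 11.2
position: [503.2, 49.0, 176.8]
orientation: [[-0.912, -0.411, -0.003], [-0.411, 0.912, -0.001], [0.004, 0.0, -1.0]]
force: [-0.5, -0.5, -0.8]
width: 57.5
clk 11.2 pos [503.2  49.  176.8] z [-0.0033 -0.0013 -1.    ] yaw 1.994 F [-0.5 -0.5 -0.8] w 57.5
tool shift [   0.5 -314.6   -1.2] len 314.6 q [ 0.42  0.22 -0.35 -0.   -1.   -1.57]
```

```bash
python3 -m inch '[[[0,-30,0,0,0,0,50],[0,-30,0,0,0,0,50],[0,-30,0,0,0,0,50],[0,-30,0,0,0,0,50],[0,-30,0,0,0,0,50],[0,-30,0,0,0,0,50],[0,-30,0,0,0,0,50],[0,-30,0,0,0,0,50]]]'; python3 -m inch '[[[0,-30,0,0,0,0,50],[0,-20,0,0,0,0,50],[0,-15,0,0,0,0,50],[0,-8,0,0,0,0,50],[0,0,0,0,0,0,50],[0,0,0,0,0,0,50]]]'; python3 go.py 647.5 -273 178; python3 w.py w8; python3 held2.py w8
python3 - <<'E'
from h import *
for n in("side","top"):
    p=env.snapshot(n); cv2.imwrite(f"pics/c_{n}.png",p["color"][:,:,::-1])
    pickle.dump(p,open(f"c_{n}.pkl","wb"))
E
```

```text
clock: 12.0
position: [601.6, -169.6, 176.2]
orientation: [[-0.912, -0.411, -0.004], [-0.411, 0.912, 0.0], [0.004, 0.002, -1.0]]
force: [-0.1, 1.4, -0.8]
width: 57.3
clock: 12.6
position: [631.9, -233.8, 178.1]
orientation: [[-0.911, -0.412, -0.001], [-0.412, 0.911, 0.0], [0.001, 0.001, -1.0]]
force: [-0.4, 1.3, -1.6]
width: 57.1
clk 12.6 pos [ 631.9 -233.8  178.1] z [-1.e-03  5.e-04 -1.e+00] yaw 1.995 F [-0.4  1.3 -1.6] w 57.1
tool shift [  1.9 -42.2   0.1] len 42.2 q [-0.12  0.5   0.08 -0.   -1.15 -1.03]
rim rel TCP 49.71125110666699
(array([ 0.2, -0.3]), 27.2)
x+ 789 [48.8 49.7]
x- 81 [48.4 49.3]
y+ 341 [48.8 49.6]
y- 320 [48.9 49.7]
tilt [ 1.55058463e-03 -1.10781941e-03  4.87020230e+01]
blue rel z [22.69774527 27.64860116 34.11783733]
```

View pics/w8.png

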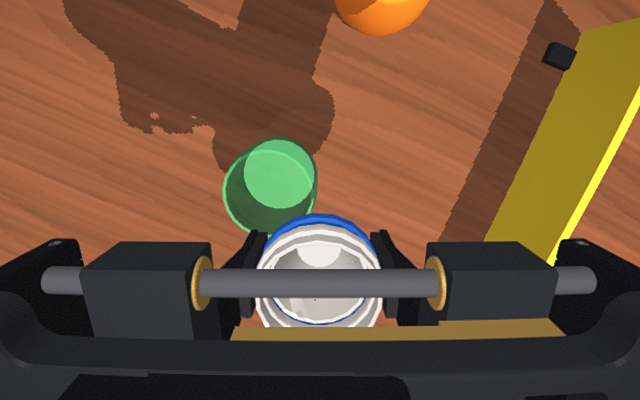

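View pics/c_side.png

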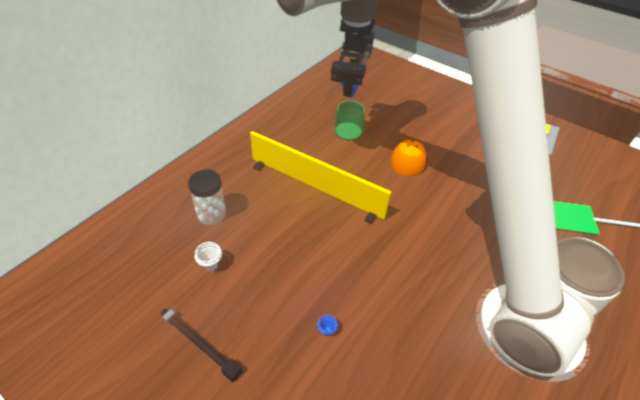

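View pics/c_top.png

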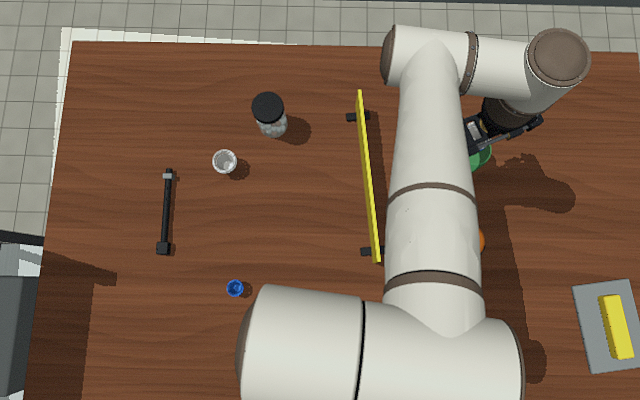

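The wrist view shows the jar mouth at about (270,187), mostly visible, and the pair level in the grip. The side view shows the pair past the guard, with the hut, ring jar and tube where they were. I'll locate the jar rim from the wrist view.

```bash
cat > jar.py <<'E'
import sys
from h import *
from scipy.optimize import least_squares
s,p=pickle.load(open(sys.argv[1]+".pkl","rb"))
hsv=cv2.cvtColor(p["color"],cv2.COLOR_RGB2HSV); g=(hsv[...,0]>50)&(hsv[...,0]<85)&(hsv[...,1]>70)&(hsv[...,2]>40)
g[:,400:]=0; nl,L,st,_=cv2.connectedComponentsWithStats(g.astype(np.uint8)); g=L==1+np.argmax(st[1:,4])
P=cloud(p,g,s); T=P[(P[:,2]>81)&(P[:,2]<90)]; print(len(P),len(T),"ztop",np.percentile(P[:,2],97),"wrap",wrap(T),wrap(P))
# outer contour cast on rim plane z=85; keep lower/left (near) part where rim is outline
cn=max(cv2.findContours(g.astype(np.uint8),cv2.RETR_EXTERNAL,cv2.CHAIN_APPROX_NONE)[0],key=len).reshape(-1,2)
W=onplane(p,cn,85,s)[:,:2]
f=least_squares(lambda c:np.hypot(*(W-c).T)-42,[647.5,-273],loss="soft_l1",f_scale=.5); r=f.fun
print("contour fit",f.x.round(1),"inliers",(abs(r)<1.5).sum(),len(W))
f=least_squares(lambda c:np.hypot(*(T[:,:2]-c).T)-39.5,[647.5,-273],loss="soft_l1",f_scale=1)
print("rim pts fit r39.5",f.x.round(1),"res",np.std(f.fun))
E
python3 jar.py w8
```

```text
6889 853 ztop 85.19856748142391 wrap (array([ 645.8, -274.9]), 39.1) (array([ 643.7, -273.1]), 42.8)
contour fit [ 638.5 -276.5] inliers 86 281
rim pts fit r39.5 [ 647.  -272.9] res 1.589136399574079
```

```bash
python3 go.py 647.1 -272.6 178; python3 -m inch '[[[0.5,-12,0,0,0,0,50],[0.5,-16,0,0,0,0,50],[0.5,-10,0,0,0,0,50],[0,-3.5,0,0,0,0,50],[0,0,0,0,0,0,50],[0,0,0,0,0,0,50],[0,0,0,0,0,0,50]]]'; python3 go.py 647.1 -272.6 113.4; python3 w.py w9; python3 held2.py w9; python3 jar.py w9;  python3 go.py 647.1 -272.6 113.4
```

```text
clk 12.75 pos [ 632.2 -233.4  178.9] z [ 2.e-04  1.e-04 -1.e+00] yaw 1.996 F [-0.1  0.  -1. ] w 57.3
tool shift [  2.6 -41.9   0.9] len 42.0 q [-0.11  0.5   0.08 -0.   -1.15 -1.03]
clock: 13.45
position: [647.9, -272.3, 178.6]
orientation: [[-0.911, -0.412, -0.0], [-0.412, 0.911, 0.0], [0.0, 0.0, -1.0]]
force: [0.4, 0.3, -0.7]
width: 57.1
clk 13.45 pos [ 647.9 -272.3  178.6] z [-1.e-04  1.e-04 -1.e+00] yaw 1.995 F [ 0.4  0.3 -0.7] w 57.1
tool shift [ 0.8  0.1 65.2] len 65.2 q [-0.17  0.55  0.16 -0.   -1.19 -0.98]
rim rel TCP 49.735035892560255
(array([ 0.1, -0.6]), 27.5)
x+ 768 [48.9 49.8]
x- 80 [48.5 49.5]
y+ 334 [48.9 49.8]
y- 313 [48.8 49.6]
tilt [1.65163176e-03 7.76957056e-04 4.87108150e+01]
blue rel z [22.44277976 27.62237855 34.32371175]
5894 766 ztop 85.2008078187896 wrap (array([ 645.7, -274.8]), 38.8) (array([ 644.7, -275.5]), 41.0)
contour fit [ 639.8 -277.7] inliers 73 272
rim pts fit r39.5 [ 647.8 -273.7] res 1.6471968978849048
clk 13.5 pos [ 648.  -272.3  178.7] z [ 1.e-04  1.e-04 -1.e+00] yaw 1.995 F [ 0.1  0.8 -0.8] w 57.3
tool shift [ 0.9  0.1 65.3] len 65.3 q [-0.17  0.55  0.16 -0.   -1.19 -0.98]
```

View pics/w9.png

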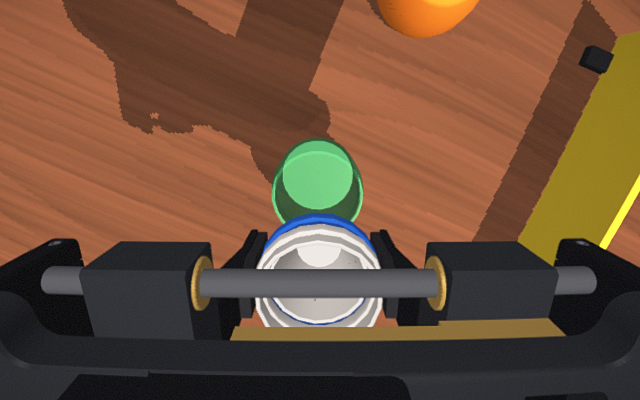

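The jar spans columns 273–363, so its centre at 318 matches the pair at about 318. I'll descend to leave a 10 mm gap.

```bash
python3 -m inch '[[[0.5,0,10,0,0,0,50],[0,0,18,0,0,0,50],[0,0,15,0,0,0,50],[0,0,10,0,0,0,50],[0,0,6,0,0,0,50],[0,0,0,0,0,0,50],[0,0,0,0,0,0,50]]]'; python3 go.py 647.5 -272.8 113.4
```

```text
clock: 14.2
position: [647.9, -273.1, 120.1]
orientation: [[-0.911, -0.411, 0.001], [-0.411, 0.911, -0.001], [-0.001, -0.001, -1.0]]
force: [-0.4, 0.6, 0.0]
width: 56.9
clk 14.2 pos [ 647.9 -273.1  120.1] z [ 9.e-04 -5.e-04 -1.e+00] yaw 1.995 F [-0.4  0.6  0. ] w 56.9
tool shift [0.3 0.5 6.7] len 6.7 q [-0.17  0.59  0.09  0.   -1.07 -0.98]
```

```bash
python3 -m inch '[[[0,0.3,3,0,0,0,50],[0,0,3.5,0,0,0,50],[0,0,0,0,0,0,50],[0,0,0,0,0,0,50],[0,0,0,0,0,0,50]]]'; python3 go.py 647.5 -272.8 113.4; python3 w.py w10; python3 held2.py w10; python3 jar.py w10;  python3 - <<'E'
from h import *
p=env.snapshot("side"); cv2.imwrite("pics/d_side.png",cv2.resize(p["color"][40:160,280:460,::-1],None,fx=4,fy=4,interpolation=cv2.INTER_CUBIC)); pickle.dump(p,open("d_side.pkl","wb"))
cv2.imwrite("pics/d_sidefull.png",p["color"][:,:,::-1])
p=env.snapshot("top"); cv2.imwrite("pics/d_top.png",p["color"][:,:,::-1])
s=env.get_state(); print(s["position"],np.abs(s["dq"]).max())
E
```

```text
clock: 14.7
position: [647.5, -272.7, 113.2]
orientation: [[-0.911, -0.411, 0.0], [-0.411, 0.911, -0.0], [-0.0, -0.0, -1.0]]
force: [-0.2, 0.2, -0.6]
width: 56.9
clk 14.7 pos [ 647.5 -272.7  113.2] z [ 2.e-04 -1.e-04 -1.e+00] yaw 1.995 F [-0.2  0.2 -0.6] w 56.9
tool shift [ 0.1 -0.1 -0.2] len 0.3 q [-0.17  0.6   0.08  0.   -1.05 -0.98]
rim rel TCP 49.67520491475564
(array([ 0.2, -0.3]), 27.2)
x+ 779 [48.8 49.6]
x- 80 [48.5 49.6]
y+ 337 [48.9 49.7]
y- 309 [48.8 49.7]
tilt [-1.06581044e-03 -6.28568860e-04  4.87079328e+01]
blue rel z [22.84566151 27.63806893 33.93780996]
6932 1002 ztop 85.28596058171682 wrap (array([ 645.6, -274.9]), 38.8) (array([ 657. , -283.6]), 55.5)
contour fit [ 638.5 -276.3] inliers 66 345
rim pts fit r39.5 [ 648.2 -273.7] res 1.40475491836455
[ 647.51523568 -272.68422676  113.20144807] 0.0026062927566717323
```

View pics/d_side.png

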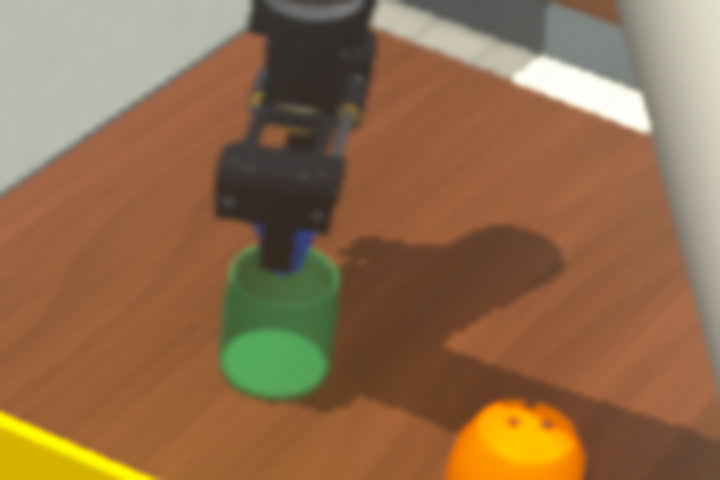

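View pics/w10.png

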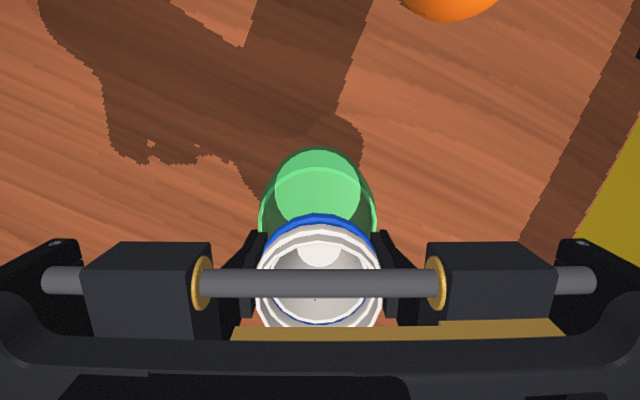

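View pics/d_top.png

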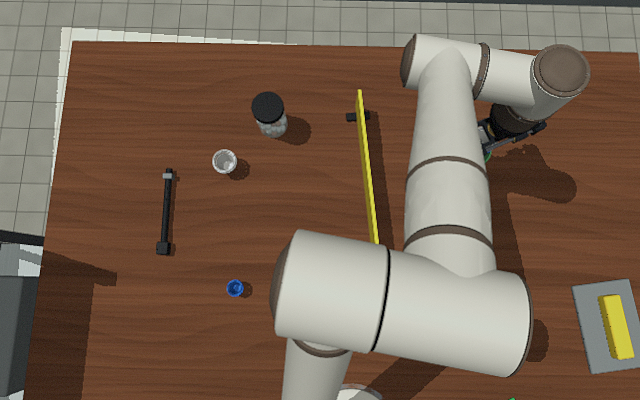

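The pair is held over the jar mouth. In the wrist view the jar (columns 259–377) and the pair (256–382) are centred within 1 px. The side view shows the blue cup in the middle of the mouth, not touching. The ring jar, tube and spare cups are where they were in the top view.

```bash
python3 -c "
from cell import env
print(env.hand_in()); s=env.get_state(); print(s['clock'],s['position'],s['width'])"
```

```text
the job is handed in; nothing more can be done
None
the job is handed in; nothing more can be done
```

I set the nearer white cup into the larger blue cup and gripped the blue cup low, pads centred about 37 mm up. I then carried the pair over the guard with its bottom about 158 mm up and stopped above the drip jar, still holding it. The job was handed in at about 14.8 s.

What the last checks showed:
- **Seating:** the white rim was 68.2–68.5 mm above the work surface after release, and stayed at the same height relative to the gripper during the carry.
- **Upright and still:** tilt was about 0.1°, the opening was 57 mm and the joints were at rest (under 0.003 rad/s).
- **Height:** the blue cup's bottom was at about 95 mm, some 10 mm above the mouth.
- **Centring:** the pair was within about 1 mm of the jar's rim as fitted from depth (estimates 647–648, -273 to -274).
- **Forces:** the readings between moves stayed within about 3 N, with no sign of contact with the guard or jar.

**Disagreements:** a second jar fit, from its outline in the wrist picture, was about 9 mm off. I set it aside because that outline includes the jar's wall and is partly hidden by the cups. The other cameras and the left-right symmetry in the picture support the depth fit. In the last pictures the ring jar and tube were where they started. The hut was partly hidden by the arm, and it looked unmoved where it showed.

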